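Fish the freezer padlock out from between the bread bins

ROBOT

A 7-joint arm with a two-finger parallel gripper is mounted at the origin on the work surface. World frame = base frame: x ahead of the robot, y to its left, z up, the work surface at z = 0. Lengths are in m, angles in rad, forces in N, time in s.
With the tool pointing down it reaches from about 0.425 to 0.925 m from the base axis. Payload 6.8 kg.
Tool frame: the origin (TCP) lies midway between the tips of the shut fingers; the grasp point (between the pads) lies 19 mm behind it; x points along the fingers, y is the direction in which the jaws open and shut, and the axes are right-handed (so a half turn about x gives the same grasp; the last joint's range is limited). The gripper opens to 85 mm and grips with 20 to 120 N. Pads are 22 mm wide; open, the fingers measure 114 mm over their backs; the gripper's body (76 mm by 85 mm) begins 54 mm behind the grasp point. The pads swing forward as they close: fully open they stand 13 mm farther back than shut.
Start: joints at [-0.108, 0.477, 0.022, 1.555, -0.011, 1.109, -0.083], TCP at [0.675, 0, 0.231] pointing down, gripper open.
Joint ranges: [-2.96, 2.96], [-0.34, 2.1], [-1.41, 1.46], [0.24, 2.44], [-1.37, 4.51], [0.17, 1.92], [-2.96, 2.96]. Speed limits (rad/s): [2.39, 2.39, 3.14, 3.14, 3.14, 3.14, 3.14].

INTERFACE

Orientations are given as a rotation vector (axis times angle).
In Python, from bench import r, viewer, nets gives the robot as it stands.
- The arm moves only by the shell command python3 -m pendant 'ROWS' [FORCE]. ROWS is JSON, one flat list of numbers, 5 for each row, row after row: the finger opening in mm, from 0 to 85.4, then the shift along the tool's x, y, z in mm, then the turn about the tool's x in rad. A call has 1 to 20 rows; each row shifts and turns the commanded pose from where the row before left it, along the tool's axes as they then stand; what a row does not reach is not made up. A row lasts 1/8 s, in which the tool goes at most 62.5 mm and 10.7 degrees, less where a joint would pass 70% of its speed; a pose out of reach is approached as far as the arm can. A call with a gripper value outside its range is refused whole. The fingers move at their own pace and stop on an object; FORCE is the grip in N (left out, the last holds). Time passes only in rows, so rows that do not move let the fingers close. It gives the time, the measured TCP pose, the force and the opening at its end, in the units of the state.
- r.get_obs(): the state, without advancing time (a new reading comes with each control period).
- viewer.grab_frame(name): name is "scene" or "side" or "wrist"; returns (picture, depth): 400x640x3 uint8, red, green, blue; 400x640 float32, m along the optical axis (not along the pixel's ray), 0 where there is no reading.
- viewer.calibration(name): a dict with "mtx" (3x3 intrinsics, pixels), "world_to_cam" (4x4, takes a point from world to camera coordinates). Camera axes: x right, y up, looking along -z (the intrinsics and any distortion apply to the point x, -y, -z); pixel columns grow to the right and rows downward; lengths in m; the calibration is good to about 2 mm. A picture is of the moment at which its call begins: read the wrist's pose just before it. calibration takes no time and is no camera call; for the wrist camera it gives the pose at the moment of the call.
- r.hand_in(): hands the job in, once; it reports no verdict.
Trained networks look in the newest picture that a camera, given by its name, has taken for a name from the list of things; names that differ only in an ending like _2 or _b are one class to them, and where a whole thing is asked for, a point or a joint stands for the part that bears it (a point fixed in the world has none). Each returns a list of dicts, best first, with "score" (0 to 1); they miss things now and then, are a little off and sometimes report something else, mostly with a low value. They report only what shows in the picture. A call takes as long as a camera call. They do not tell look-alikes from the thing itself.
- nets.look_for(name, camera): "location" ([x, y, z] in m, in world coordinates, good to about 4 mm: the middle of the surface that is visible of it).
- nets.silhouettes(name, camera): "mask" (400x640 bool, what is visible of it).
The state is a dict: "clock": time; "joints": joint angles; "qvel": joint speeds; "tau": joint torques, N m; "tcp_pos": TCP position; "orientation": TCP orientation; "contact_force": force on the tool from outside, world axes, zero at the start; "moment": the same for the moment, N m; "grip_width": finger opening in m.
Only numpy, scipy, OpenCV 4.12 (cv2) and the standard library are available. Lean on these libraries where they do the work, as an engineer would, in place of code of your own. Each camera call takes 0.05 s, during which the arm holds its last target. There are 200 camera calls.

TASK

The freezer's blue padlock has slipped into the narrow gap between the two bread bins. Take the bent hook from its sloped rest, draw the padlock out with it until the padlock lies wholly on the green mat in front of the gap, then lay the hook back in its rest as you found it, settled against the bottom lip. Do not touch the padlock with the gripper, and do not knock over the bottles, can or jar.

Things in the scene. Friction and masses are not known exactly. Their poses are not given: they have to be found in the camera images.
- bins: Two fixed open light-wood bread bins with loaves, 320 mm long (x), 120 mm high, 160 mm wide (the one at +y) and 220 mm wide (at -y), with a 42 mm gap between them. The gap runs along x, open at both ends and on top; its floor is the plain counter. Origin: on the counter, on the gap's centre line, at its mouth (plane of the bins' front faces); +x runs into the gap, -x out of it, z up.
- price_rail (a point): Middle of the underside of the fixed price rail (clear plastic, green face) where it crosses just in front of and above the gap's mouth, 205 mm above the counter; bins' axes. The rail is 12 mm deep (x -14 to -2 mm), 30 mm high and spans both bins (y -235 to 175 mm). A shaft reaching into the gap must slope back out beneath it.
- mat (a point): Centre of the flat green mat on the counter before the gap's mouth, bins' axes; 130 (x) x 160 (y) mm, under 1 mm thick, no step to feel. Its edges lie 5 mm and 135 mm out from the mouth.
- padlock: Loose blue padlock lying flat in the gap, 44 mm long (x), 14 mm high, 0.06 to 0.13 kg. Origin: underside, mid-length. Block 24 x 28 (y) x 14 mm from x -2 to its flat end at +22 mm; shackle loop, 7 mm bar, 25 mm wide, to x -22 mm. At first: shackle to the mouth, flat end inwards, x within 0.1 rad of the gap's, origin 34 to 48 mm inside the mouth, within 4 mm of the centre line.
- hook: Loose bent steel hook, 0.11 kg. Origin: centre of the foot's lower end. The foot, a blade 6 (x) x 14 (y) mm, stands along z from 0 to 38 mm. From the bend at z 35 mm a round 8 mm shaft rises in the x-z plane, leaning 40 degrees from z to -x; 148 mm from the bend begins the red handle. On its rest the hook's z is vertical and its x is the rest's x.
- hook_handle (a point): Middle of the hook's red handle, 190 mm along the shaft from the bend: x -122, z +181 mm in the hook's frame. The handle is 16 x 16 mm square, 84 mm long, coaxial with the sloping shaft, two flats facing the hook's +y and -y. The point's axes are the hook's, not the slope's.
- rest: Fixed wooden sloped rest, base 145 (x -125 to 20) x 70 (y) x 12 mm. Origin: on the counter under the seat of the hook's foot. A channel 32 mm wide between 4 mm cheeks leans 40 degrees from vertical to -x and carries the shaft from 15 to 145 mm past the bend; the handle stands free above it.
- rest_seat (a point): Where the hook's origin lies when seated: on the rest's base, 12 mm above the counter, rest's axes; the hook's axes are then parallel to the rest's (start: within 3 mm in y). A bottom lip 18 mm high stands from 4.5 to 12.5 mm ahead (+x) of it. Lifting the hook straight up 30 mm frees it from the lip; lowering it straight down seats it.
- cola: Loose dark bottle with red cap, 64 mm diameter, 210 mm tall, standing; origin at the centre of its underside.
- soda: Loose orange bottle with blue cap, 62 mm diameter, 200 mm tall, standing; origin at the centre of its underside.
- drink_can: Loose black and green can, 54 mm diameter, 150 mm tall, standing; origin at the centre of its underside.
- jam_jar: Loose amber jar with red cap, 70 mm diameter, 90 mm tall, standing; origin at the centre of its underside.
Not all that is in view belongs to the job. Several things have the shape of the rest; the one meant has the colours described above.

How it is judged:
By the outcome, as a careful person would: the job done as asked, in the order asked, and still so for the second after the job is handed in, with the robot touching nothing.
It also fails if it takes over 46 s, if anything falls off the work surface, if the arm or the gripper's body presses on something with over 40 N, if the wrist force passes 120 N, or if a joint passes its speed limit or range.

## Working session

There is one attempt and no reset: what is moved stays moved. The work goes in short steps, Python scripts to look and compute and a shell command to move; the robot and the scene stay as the last step left them, time stands still between calls to the robot, and variables do not carry over. Pictures are saved under pics/ and viewed, about 8 in all and at most 12, crops included, and the job is handed in when it is done.

```bash
ls; mkdir -p pics; python3 - <<'E'
from bench import r, viewer, nets
import cv2,numpy as np
o=r.get_obs();print(o['clock'],o['tcp_pos'],o['orientation'],o['grip_width'])
for c in ['scene','side']:
    p,d=viewer.grab_frame(c);cv2.imwrite(f'pics/{c}0.png',p[:,:,::-1]);np.save(f'pics/{c}d.npy',d)
    k=viewer.calibration(c);print(c,np.round(k['mtx'],1).tolist(),np.round(k['world_to_cam'],3).tolist(),[x for x in k if x not in('mtx','world_to_cam')])
    for n in ['bins','padlock','hook','hook_handle','rest','mat','cola','soda','drink_can','jam_jar']:
        try:print(n,[(round(x['score'],2),np.round(x['location'],3).tolist()) for x in nets.look_for(n,c)[:4]])
        except Exception as e:print(n,e)
E
```

```text
pics
0.0 [ 6.74383557e-01 -6.21614057e-06  2.30281826e-01] [ 1.20819868  1.2105136  -1.21066823] 0.08543335133277988
scene [[480.3, 0.0, 320.3], [0.0, 480.3, 204.8], [0.0, 0.0, 1.0]] [[0.744, 0.668, 0.011, -0.269], [-0.509, 0.557, 0.657, 0.249], [0.432, -0.494, 0.754, -1.759], [0.0, 0.0, 0.0, 1.0]] []
bins [(0.63, [0.716, 0.114, 0.099])]
padlock []
hook [(0.49, [0.55, -0.316, 0.187])]
hook_handle [(0.75, [0.551, -0.318, 0.189])]
rest [(0.96, [0.474, -0.673, 0.024]), (0.94, [0.558, -0.281, 0.013]), (0.87, [0.292, 0.175, 0.03]), (0.64, [0.462, -0.456, 0.021])]
mat [(0.89, [0.719, 0.113, 0.098])]
cola [(0.57, [0.72, -0.287, 0.127])]
soda [(0.62, [0.732, -0.217, 0.122])]
drink_can [(0.72, [0.763, -0.11, 0.11])]
jam_jar [(0.94, [0.415, -0.074, 0.07])]
side [[424.0, 0.0, 319.5], [0.0, 424.0, 192.6], [0.0, 0.0, 1.0]] [[0.943, -0.331, 0.0, -0.525], [0.173, 0.493, 0.853, -0.141], [-0.283, -0.804, 0.522, -1.194], [0.0, 0.0, 0.0, 1.0]] []
bins [(0.89, [0.625, 0.077, 0.101])]
padlock [(0.52, [0.61, 0.098, 0.011])]
hook [(0.53, [0.534, -0.331, 0.194])]
hook_handle [(0.61, [0.538, -0.329, 0.19])]
rest [(0.83, [0.274, 0.163, 0.032]), (0.67, [0.54, -0.301, 0.031]), (0.61, [0.448, -0.481, 0.016]), (0.58, [0.621, 0.075, 0.103])]
mat [(0.72, [0.623, 0.079, 0.102])]
cola [(0.98, [0.692, -0.288, 0.105])]
soda [(0.6, [0.699, -0.206, 0.126])]
drink_can [(0.69, [0.742, -0.105, 0.122])]
jam_jar [(0.93, [0.396, -0.083, 0.06])]
```

View both.

View pics/scene0.png

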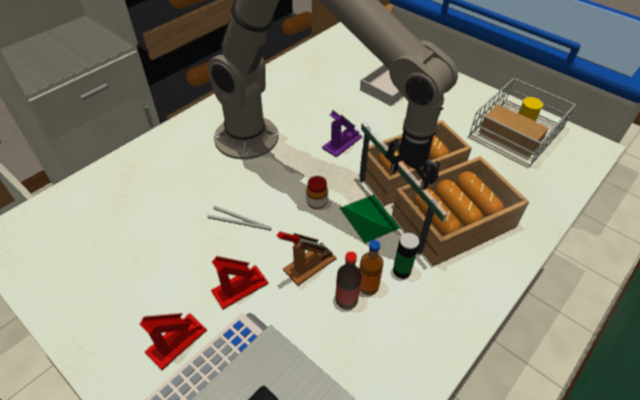

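View pics/side0.png

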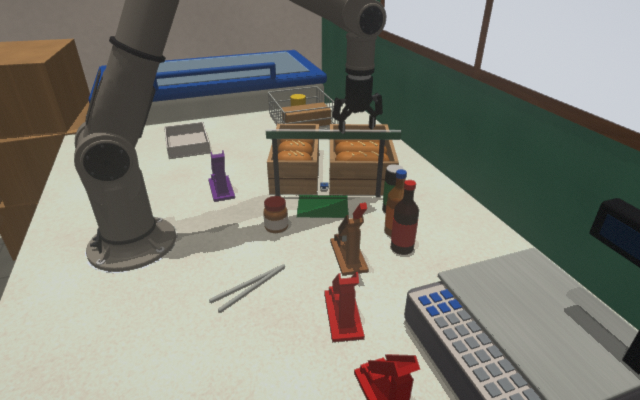

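The pictures show four rest-shaped things. In scene pixels they are red (236,280), red (172,335), purple (341,133) and wooden (308,262). The wooden one fits: it is plain wood and carries the hook with the red handle at (290,237). In the side view the padlock shows blue at (324,187), at the gap's mouth, with the green mat at (323,207).

```bash
cat > h.py <<'E'
from bench import r, viewer, nets
import cv2,numpy as np
def cloud(c,d,k=None):
    k=k or viewer.calibration(c);M=k['mtx'];v,u=np.mgrid[:400,:640]
    x=(u-M[0,2])/M[0,0]*d;y=-(v-M[1,2])/M[1,1]*d
    P=np.stack([x,y,-d,np.ones_like(d)],-1)
    W=P@np.linalg.inv(k['world_to_cam']).T
    W[d<=0]=np.nan
    return W[...,:3]
def pix(k,p):
    q=k['world_to_cam']@np.r_[p,1];M=k['mtx'];return M[0,0]*q[0]/-q[2]+M[0,2],M[1,1]*-q[1]/-q[2]+M[1,2]
def rect(xy):
    (c,s,a)=cv2.minAreaRect((xy*1000).astype(np.float32));return np.round(c,1),np.round(s,1),round(a,1)
E
python3 - <<'E'
from h import *
for c in ['scene','side']:
    p=cv2.imread(f'pics/{c}0.png');d=np.load(f'pics/{c}d.npy');W=cloud(c,d);X,Y,Z=W[...,0],W[...,1],W[...,2]
    H=cv2.cvtColor(p,cv2.COLOR_BGR2HSV);h,s,v=H[...,0],H[...,1],H[...,2]
    print(c)
    m=(h>60)&(h<90)&(s>120)&(abs(Z)<.012)&(X>.4)&(X<.8)&(Y>-.1)&(Y<.3);print('mat',m.sum(),rect(W[m][:,:2]),np.median(W[m],0))
    R=(X>.4)&(X<.7)&(Y<-.18)&(Y>-.42)
    m=R&((h<6)|(h>174))&(s>150)&(Z>.12)&(Z<.26)&(Y>-.4);q=W[m];print('handle',m.sum(),q.mean(0));
    if m.sum()>5:
        u,S,vt=np.linalg.svd(q-q.mean(0));print(vt[0],S, q.min(0),q.max(0))
    m=R&(h>8)&(h<20)&(s>90)&(Z>.004)&(Z<.02);print('restbase',m.sum(),rect(W[m][:,:2]))
    m=(Z>.004)&(Z<.03)&(h>100)&(h<125)&(s>90)&(X>.5)&(X<.8)&(Y>0)&(Y<.2);q=W[m];print('pad',m.sum(),q.mean(0) if m.sum() else '')
    m=(abs(Z-.12)<.006)&(h>5)&(h<25)&(X>.5)&(Y>-.2)&(Y<.5);print('bins top',m.sum(),rect(W[m][:,:2]))
    m=(Z>.195)&(Z<.25)&(h>45)&(h<100)&(X>.45)&(X<.8)&(Y>-.25)&(Y<.4);q=W[m];print('rail',m.sum(),q.mean(0),q.min(0),q.max(0),rect(q[:,:2]))
    m=(Z>.114)&(Z<.126)&(X>.45);
a=cv2.resize(cv2.imread('pics/scene0.png')[215:310,255:385],None,fx=4,fy=4,interpolation=2)
b=cv2.resize(cv2.imread('pics/side0.png')[110:290,250:430],None,fx=3,fy=3,interpolation=2)[:540]
o=np.zeros((600,800,3),np.uint8);
cv2.imwrite('pics/c1.png',np.hstack([cv2.resize(a,(400,292)),cv2.resize(b,(292,292))]))
E
```

```text
scene
mat 1450 (array([ 5.683e+02, -4.000e-01]), array([126.3, 157.6]), 69.5) [ 5.70343199e-01 -2.32691551e-03  4.53968438e-04]
handle 160 [ 0.57203958 -0.31848183  0.20025189]
[0.93349809 0.35742392 0.02880033] [0.77369068 0.30178332 0.05935267] [ 0.53129045 -0.35571921  0.16007213] [ 0.69988403 -0.26343812  0.22872471]
restbase 712 (array([ 550.7, -258.8]), array([143.4,  69. ]), 81.2)
pad 0 
bins top 2550 (array([643.4, 117.4]), array([514.2, 425.4]), 69.1)
rail 401 [0.6432657  0.03021853 0.21984216] [ 0.45024927 -0.03072979  0.19548452] [0.79845172 0.10749555 0.24882037] (array([620.7,  28.6]), array([ 31.1, 372. ]), 69.6)
side
mat 396 (array([562.9,  34.6]), array([168.9,  89.4]), 5.2) [0.54518142 0.01824269 0.00125341]
handle 73 [ 0.59857179 -0.32050989  0.21811474]
[-0.89712147 -0.43461934  0.07924075] [0.73402088 0.04489423 0.02527649] [ 0.5289292  -0.3559697   0.19990411] [ 0.69926462 -0.26214218  0.22896754]
restbase 590 (array([ 601.5, -262.4]), array([144.7, 184.5]), 85.4)
pad 20 [0.60891923 0.10252428 0.01379372]
bins top 1435 (array([643.1, 104.5]), array([542. , 421.7]), 70.6)
rail 834 [0.63300946 0.03588788 0.22139459] [ 0.45017719 -0.03229457  0.20669694] [0.79971469 0.1090646  0.24625487] (array([619.,  22.]), array([ 51.8, 375.4]), 70.2)
```

View pics/c1.png

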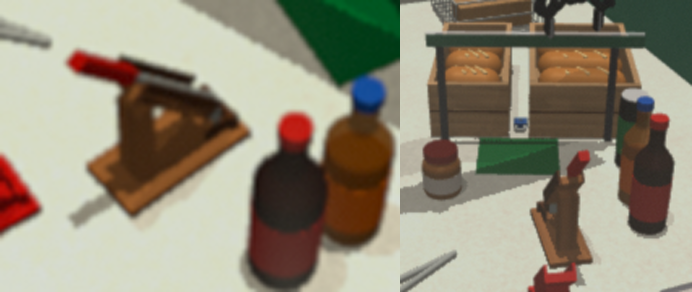

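The crop confirms it: wooden rest at crop (165,150), red handle at (100,65), and the padlock lying in the gap mouth at (520,125). Next I work out the rest and bin poses and the first move.

```bash
python3 - <<'E'
from h import *
from scipy.spatial.transform import Rotation as Ro
o=r.get_obs();print(np.round(Ro.from_rotvec(o['orientation']).as_matrix(),3).tolist())
for c in ['scene','side']:
    p=cv2.imread(f'pics/{c}0.png');d=np.load(f'pics/{c}d.npy');W=cloud(c,d);X,Y,Z=W[...,0],W[...,1],W[...,2]
    h,s,v=cv2.split(cv2.cvtColor(p,cv2.COLOR_BGR2HSV))
    m=((h<6)|(h>174))&(s>140)&(Z>.13)&(Z<.26)&(abs(X-.54)<.06)&(Y<-.25)&(Y>-.4);q=W[m]
    S=np.linalg.svd(q-q.mean(0));print(c,'handle',m.sum(),q.mean(0),S[2][0],q.min(0),q.max(0))
    R=(X>.45)&(X<.63)&(Y<-.15)&(Y>-.38)
    m=R&(h>5)&(h<22)&(s>80)&(Z>.005)&(Z<.02);print('base',m.sum(),rect(W[m][:,:2]))
    # bins frame check
    a=np.radians(69.7);ex=np.array([np.cos(a),np.sin(a)]);ey=np.array([-ex[1],ex[0]])
    O=np.array([.5683,-.0004])+.07*ex
    B=np.stack([(W[...,:2]-O)@ex,(W[...,:2]-O)@ey,Z],-1)
    bx,by=B[...,0],B[...,1]
    m=(abs(Z-.12)<.008)&(bx>-.03)&(bx<.25)&(abs(by)<.06);t=np.sort(by[m]);print('gap inner edges',m.sum(),np.percentile(t[t<0],[50,90,97]) if (t<0).any() else '',np.percentile(t[t>0],[3,10,50]) if (t>0).any() else '')
    m=(Z>.02)&(Z<.11)&(abs(bx)<.03)&(abs(by)<.2)&(h>5)&(h<25);print('front face x',m.sum(),np.percentile(bx[m],[10,50,90]) if m.sum() else '')
    f=B[m]; 
    if m.sum()>50:
        print('slope deg',np.degrees(np.arctan(np.polyfit(f[:,1],f[:,0],1)[0])))
    m=(Z>.207)&(Z<.24)&(bx>-.04)&(bx<.03)&(h>40)&(h<100);print('rail',m.sum(),np.percentile(bx[m],[5,50,95]),by[m].min(),by[m].max(),np.degrees(np.arctan(np.polyfit(by[m],bx[m],1)[0])))
    m=(Z>.004)&(Z<.03)&(h>100)&(h<125)&(s>80)&(abs(by)<.03)&(abs(bx-.04)<.06);print('pad',m.sum(),np.round(B[m].min(0),3),np.round(B[m].max(0),3),np.round(B[m].mean(0),3))
E
```

```text
[[0.0, 1.0, 0.0], [0.0, 0.0, -1.0], [-1.0, 0.0, -0.0]]
scene handle 134 [ 0.54557564 -0.32788533  0.19865323] [ 0.11676321  0.64700758 -0.75349024] [ 0.53129045 -0.35571921  0.16007213] [ 0.55306084 -0.2903141   0.22872471]
base 708 (array([ 550.7, -258.8]), array([143.4,  69. ]), 81.2)
gap inner edges 462 [-0.03040299 -0.02253308 -0.02040538] [0.01967811 0.02079251 0.02702185]
front face x 1424 [-0.0020335   0.00058371  0.00432222]
slope deg 0.7562034418288454
rail 456 [-0.01735868 -0.01521437 -0.01237233] -0.23342558104466202 0.17577965800891718 0.37325344492496865Traceback (most recent call last):
  File "<stdin>", line 22, in <module>
    return umr_minimum(a, axis, None, out, keepdims, initial, where)
ValueError: zero-size array to reduction operation minimum which has no identity
```

```bash
python3 -m pendant '[85,-35,0,0,0, 85,-35,0,0,0, 85,0,-22.4,55.7,0, 85,0,-22.4,55.7,0, 85,0,-22.4,55.7,0, 85,0,-22.4,55.7,0, 85,0,-22.4,55.7,0.081, 85,0,-22.4,55.7,0.081, 85,0,0,0,0, 85,0,0,0,0]' 60; python3 - <<'E'
from h import *
from scipy.spatial.transform import Rotation as Ro
o=r.get_obs();print(o['clock'],o['tcp_pos'],Ro.from_rotvec(o['orientation']).as_matrix()[:,1])
k=viewer.calibration('wrist');p,d=viewer.grab_frame('wrist');cv2.imwrite('pics/w1.png',p[:,:,::-1]);W=cloud('wrist',d,k)
X,Y,Z=W[...,0],W[...,1],W[...,2];h,s,v=cv2.split(cv2.cvtColor(p,cv2.COLOR_RGB2HSV))
m=((h<6)|(h>174))&(s>140)&(Z>.13)&(Z<.26)&(abs(X-.54)<.06)&(Y<-.25)&(Y>-.4);q=W[m]
if m.sum()>9:
    S=np.linalg.svd(q-q.mean(0));print('handle',m.sum(),q.mean(0),S[2][0],q.min(0),q.max(0)); print(rect(q[:,:2]))
E
```

```text
clock: 2.35
tcp_pos: [0.5364, -0.3318, 0.3013]
orientation: [1.328, 1.129, -1.327]
contact_force: [0.9, 0.1, 0.4]
grip_width: 0.0849
2.35 [ 0.53640441 -0.33176696  0.30128353] [ 9.86944285e-01 -1.61061813e-01  2.67448094e-04]
handle 1579 [ 0.54175972 -0.32208156  0.20169429] [ 0.09473101  0.65307338 -0.75134626] [ 0.53067166 -0.35355762  0.15072363] [ 0.55351191 -0.29116194  0.22966704]
(array([ 541.5, -322.4]), array([61.4, 15.4]), 81.4)
```

View pics/w1.png

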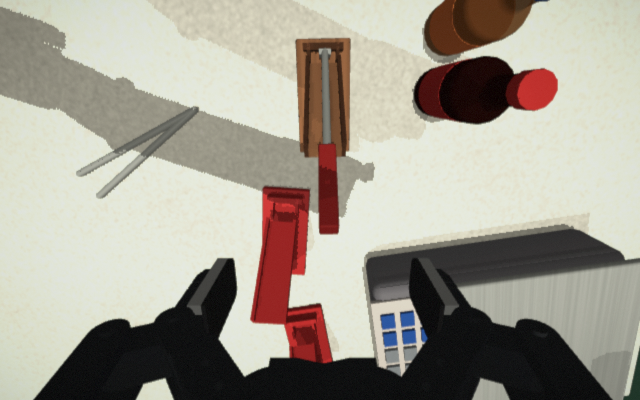

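The wrist view shows the hook lying in the wooden rest, handle at (328,190), in line with the jaws and 4 mm off sideways. Measured handle centre is (0.5415, -0.323, 0.192), which agrees with the geometry. I descend and grip.

```bash
python3 -m pendant '[85,0,3.7,-1.8,-0.006, 85,40,0,0,0, 85,40,0,0,0, 85,38,0,0,0, 85,0,0,0,0, 0,0,0,0,0, 0,0,0,0,0, 0,0,0,0,0, 0,0,0,0,0, 0,0,0,0,0, 0,0,0,0,0, 0,0,0,0,0]' 60; python3 -m pendant '[0,0,0,0,0,0,0,0,0,0]'
```

```text
clock: 3.9
tcp_pos: [0.5404, -0.3312, 0.1839]
orientation: [1.323, 1.13, -1.323]
contact_force: [-1.0, -0.5, 5.8]
grip_width: 0.015
clock: 4.15
tcp_pos: [0.5404, -0.3312, 0.1839]
orientation: [1.324, 1.13, -1.323]
contact_force: [-1.0, 0.3, 5.3]
grip_width: 0.0148
```

```bash
python3 -m pendant '[0,-15,0,0,0, 0,-25,0,0,0, 0,-25,0,0,0, 0,0,0,0,0.102, 0,0,0,0,0.102, 0,0,-18.1,-43.9,0, 0,0,-18.1,-43.9,0, 0,0,-18.1,-43.9,0, 0,0,-18.1,-43.9,0, 0,0,-18.1,-43.9,0, 0,0,0,0,0, 0,0,0,0,0]'; cat > bins.py <<'E'
from h import *
from scipy.spatial.transform import Rotation as Ro
a=np.radians(69.4);ex=np.array([np.cos(a),np.sin(a)]);ey=np.array([-ex[1],ex[0]]);O=np.array([.5926,.0653])
def toB(W): return np.concatenate([((W[...,:2]-O)@ex)[...,None],((W[...,:2]-O)@ey)[...,None],W[...,2:]],-1)
def tcp():
    o=r.get_obs();T=Ro.from_rotvec(o['orientation']).as_matrix();print('t',o['clock'],'tcp bins mm',np.round(toB(o['tcp_pos'])*1e3,1),'yaw',np.degrees(np.arctan2(T[1,1],T[0,1]))+90,'F',np.round(o['contact_force'],1),o['grip_width']);return o
E
python3 - <<'E'
from bins import *
tcp();out=[]
for c in ['wrist','side']:
    k=viewer.calibration(c);p,d=viewer.grab_frame(c);B=toB(cloud(c,d,k));h,s,v=cv2.split(cv2.cvtColor(p,cv2.COLOR_RGB2HSV))
    m=(B[...,2]>.004)&(B[...,2]<.03)&(h>100)&(h<125)&(s>80)&(abs(B[...,1])<.03)&(abs(B[...,0]-.04)<.06)
    print(c,m.sum(), *(np.round(f(B[m],0)*1e3) for f in (np.min,np.max,np.mean)) if m.any() else '')
    # hook: things in the air
    m=(abs(B[...,1])<.03)&(B[...,0]<0.0)&(B[...,0]>-.12)&(B[...,2]>.02)&(B[...,2]<.16);q=B[m]
    if m.any(): print('hook pts',m.sum(),np.round(q.min(0)*1e3),np.round(q.max(0)*1e3),np.round(q.mean(0)*1e3))
    out.append(p[:,:,::-1])
a=cv2.resize(out[0],(640,400))[:,100:540];b=cv2.resize(out[1][100:260,250:400],(375,400),interpolation=2)
cv2.imwrite('pics/c2.png',np.hstack([a,b])[:,:800])
E
```

```text
clock: 5.65
tcp_pos: [0.5327, -0.0942, 0.2486]
orientation: [1.469, 1.016, -1.469]
contact_force: [-0.0, -0.7, -0.1]
grip_width: 0.0151
t 5.65 tcp bins mm [-170.4    0.   248.6] yaw 69.37408886390236 F [-0.  -0.7 -0.1] 0.015146381808762743
wrist 0
hook pts 641 [-79.  -6.  80.] [-37.   8. 160.] [-56.   1. 133.]
side 25 [ 29. -13.   6.] [51.  8. 18.] [40. -2. 14.]
hook pts 84 [-87. -29.  22.] [ -0.  30. 160.] [-35.   2.  96.]
```

View pics/c2.png

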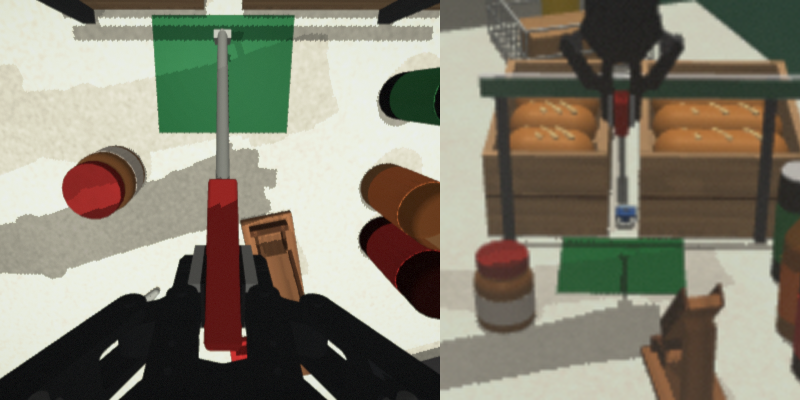

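The hook hangs straight in the jaws, its tip over the mat edge at (222,35). The right-hand crop shows the padlock in the gap at (626,215). I'll pass over it to x = +78 mm inside.

```bash
python3 -m pendant '[0,23.5,0,0,0, 0,23.5,0,0,0, 0,0,0,-29.5,0, 0,0,0,-29.5,0, 0,0,0,-29.5,0, 0,0,0,-29.5,0, 0,0,0,0,0]'; python3 - <<'E'
from bins import *
tcp()
for c in ['wrist','side']:
    k=viewer.calibration(c);p,d=viewer.grab_frame(c);B=toB(cloud(c,d,k));h,s,v=cv2.split(cv2.cvtColor(p,cv2.COLOR_RGB2HSV))
    m=(B[...,2]>.002)&(B[...,2]<.03)&(h>100)&(h<125)&(s>80)&(abs(B[...,1])<.03)&(abs(B[...,0]-.04)<.06)
    print(c,m.sum(), *(np.round(f(B[m],0)*1e3) for f in (np.min,np.max,np.mean)) if m.any() else '')
    cv2.imwrite(f'pics/{c}3.png',p[:,:,::-1])
a=cv2.resize(cv2.imread('pics/wrist3.png')[:250,180:480],(480,400));b=cv2.resize(cv2.imread('pics/side3.png')[120:220,285:360],(300,400),interpolation=2)
cv2.imwrite('pics/c3.png',np.hstack([a,b]))
E
```

```text
clock: 6.62
tcp_pos: [0.5751, 0.0184, 0.2011]
orientation: [1.468, 1.019, -1.467]
contact_force: [0.1, 0.2, -0.8]
grip_width: 0.0152
t 6.625 tcp bins mm [-5.010e+01 -1.000e-01  2.011e+02] yaw 69.49303943570234 F [ 0.1  0.2 -0.8] 0.015171661333706272
wrist 362 [ 36. -16.  12.] [59. 10. 16.] [47. -6. 14.]
side 19 [ 32. -13.  10.] [53.  8. 17.] [41. -2. 14.]
```

View pics/c3.png

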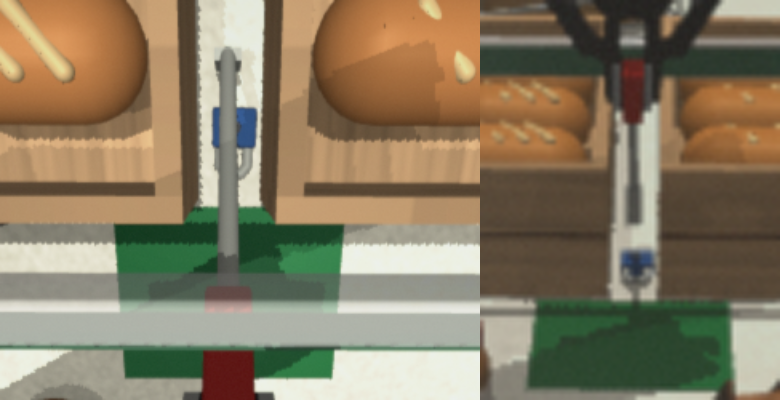

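Wrist crop: the padlock body at (234,128) is wholly short of the foot at (228,68), offset about 3 mm to -y. I centre the foot, lower it and start the pull.

```bash
python3 -m pendant '[0,13,3,0,0, 0,12,0,0,0, 0,0,0,0,0]'; python3 -m pendant '[0,0,0,7,0, 0,0,0,7,0, 0,0,0,7,0, 0,0,0,7,0, 0,0,0,7,0, 0,0,0,7,0, 0,0,0,0,0]'; python3 - <<'E'
from bins import *
tcp()
for c in ['wrist','side']:
    k=viewer.calibration(c);p,d=viewer.grab_frame(c);B=toB(cloud(c,d,k));h,s,v=cv2.split(cv2.cvtColor(p,cv2.COLOR_RGB2HSV))
    m=(B[...,2]>.002)&(B[...,2]<.03)&(h>100)&(h<125)&(s>80)&(abs(B[...,1])<.03)&(abs(B[...,0]-.02)<.08)
    print(c,m.sum(), *(np.round(f(B[m],0)*1e3) for f in (np.min,np.max,np.mean)) if m.any() else '')
E
```

```text
clock: 7.1
tcp_pos: [0.5759, 0.015, 0.1746]
orientation: [1.468, 1.018, -1.473]
contact_force: [-0.4, -0.6, 0.1]
grip_width: 0.0149
clock: 7.98
tcp_pos: [0.5621, -0.0245, 0.1763]
orientation: [1.47, 1.016, -1.47]
contact_force: [0.2, 0.0, -1.8]
grip_width: 0.0154
t 7.975 tcp bins mm [-94.8  -3.  176.3] yaw 69.31278720506467 F [ 0.2  0.  -1.8] 0.015352428174273234
wrist 18 [ 30. -15.  12.] [31.  9. 14.] [30. -3. 13.]
side 22 [  6. -13.   9.] [26.  7. 17.] [14. -2. 14.]
```

```bash
python3 -m pendant '[0,0,0,8,0, 0,0,0,8,0, 0,0,0,8,0, 0,0,0,8,0, 0,0,0,8,0, 0,0,0,8,0, 0,0,0,8,0, 0,0,0,8,0, 0,0,0,8,0, 0,0,0,8,0, 0,0,0,0,0]'; python3 - <<'E'
from bins import *
tcp()
for c in ['wrist','side','scene']:
    k=viewer.calibration(c);p,d=viewer.grab_frame(c);B=toB(cloud(c,d,k));h,s,v=cv2.split(cv2.cvtColor(p,cv2.COLOR_RGB2HSV))
    m=(B[...,2]>.002)&(B[...,2]<.03)&(h>100)&(h<125)&(s>80)&(abs(B[...,1])<.06)&(abs(B[...,0]+.04)<.1)
    print(c,m.sum(), *(np.round(f(B[m],0)*1e3) for f in (np.min,np.max,np.mean)) if m.any() else '')
    cv2.imwrite(f'pics/{c}4.png',p[:,:,::-1])
a=cv2.imread('pics/side4.png')[150:250,270:380];b=cv2.imread('pics/scene4.png')[170:270,310:420]
cv2.imwrite('pics/c4.png',cv2.resize(np.hstack([a,b]),None,fx=3.5,fy=3.5,interpolation=2))
E
```

```text
clock: 9.45
tcp_pos: [0.5338, -0.0995, 0.1763]
orientation: [1.47, 1.016, -1.47]
contact_force: [-0.3, 0.2, -1.8]
grip_width: 0.0152
t 9.45 tcp bins mm [-174.9   -2.9  176.3] yaw 69.29970140401348 F [-0.3  0.2 -1.8] 0.015211661527231048
wrist 526 [-73. -17.   8.] [-48.  10.  16.] [-61.  -4.  14.]
side 33 [-75. -13.   6.] [-50.   9.  18.] [-65.  -2.  13.]
scene 55 [-77. -19.   4.] [-50.   7.  19.] [-64.  -6.  12.]
```

View pics/c4.png

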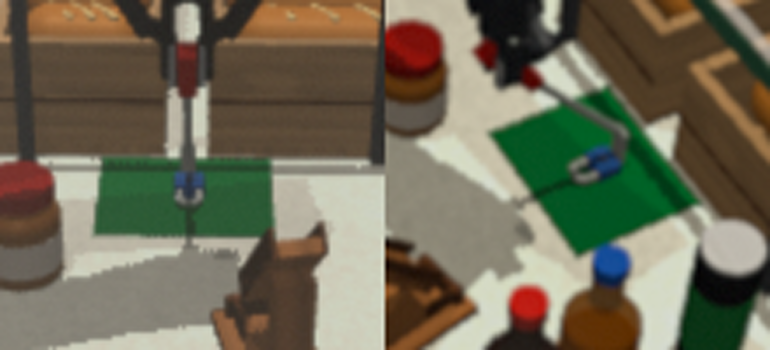

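Blue body at bins x -77..-48 and y -19..+10 in all three views. With the shackle ending near -94, the padlock is wholly on the mat (-5..-135). I lift off and carry the hook back above the rest.

```bash
python3 -m pendant '[0,0,0,-5,0, 0,-22,0,0,0, 0,-24,0,0,0, 0,-24,0,0,0, 0,0,17.5,43.9,0, 0,0,17.5,43.9,0, 0,0,17.5,43.9,0, 0,0,17.5,43.9,0, 0,0,17.5,43.9,0, 0,0,0,0,-0.102, 0,0,0,0,-0.102, 0,0,0,0,0, 0,0,0,0,0]'; python3 - <<'E'
from bins import *
o=tcp();T=Ro.from_rotvec(o['orientation']).as_matrix();g=Ro.from_rotvec([1.3235,1.13,-1.323]).as_matrix()
print('shift to above grasp, tool mm',np.round(T.T@(np.array([.5404,-.3312,.1839])-o['tcp_pos'])*1e3,1),'turn',Ro.from_matrix(T.T@g).as_rotvec())
k=viewer.calibration('wrist');p,d=viewer.grab_frame('wrist');cv2.imwrite('pics/w5.png',p[:,:,::-1])
h,s,v=cv2.split(cv2.cvtColor(p,cv2.COLOR_RGB2HSV));B=toB(cloud('wrist',d,k));m=(h>100)&(h<125)&(s>80)&(B[...,2]<.03)&(abs(B[...,0]+.06)<.06)&(abs(B[...,1])<.05)
print('pad',m.sum(),np.round(B[m].mean(0)*1e3) if m.any() else '')
W=cloud('wrist',d,k);m=(W[...,2]>.1)&(abs(h.astype(int)-90)<95)&(s<60)&(abs(W[...,0]-.55)<.05)&(W[...,1]>-.32)&(W[...,1]<-.19);q=W[m]
if m.sum()>20: print('shaft dir',np.linalg.svd(q-q.mean(0))[2][0],q.mean(0))
E
```

```text
clock: 11.22
tcp_pos: [0.5407, -0.3297, 0.2462]
orientation: [1.324, 1.131, -1.324]
contact_force: [-0.2, 0.6, -1.6]
grip_width: 0.0145
t 11.225 tcp bins mm [-388.   -90.4  246.2] yaw 80.98533981331155 F [-0.2  0.6 -1.6] 0.01454798987639422
shift to above grasp, tool mm [62.3 -0.   1.6] turn [-0.00093666 -0.00065414  0.00106007]
pad 0 
shaft dir [-0.08910382 -0.38288476  0.91948886] [ 0.53526029 -0.30793747  0.30078781]
```

View pics/w5.png

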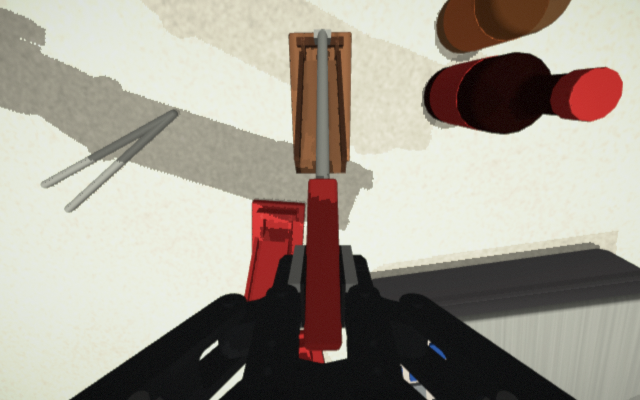

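The hook hangs straight above the channel, shaft at (322,100) centred between the cheeks. I correct by 1.6 mm and lower it in steps.

```bash
python3 -m pendant '[0,0,0,1.6,0, 0,10,0,0,0, 0,10,0,0,0, 0,10,0,0,0, 0,0,0,0,0, 0,0,0,0,0]'; python3 - <<'E'
from bins import *
o=tcp();T=Ro.from_rotvec(o['orientation']).as_matrix()
print(np.round(T.T@(np.array([.5404,-.3312,.1839])-o['tcp_pos'])*1e3,1))
k=viewer.calibration('wrist');p,d=viewer.grab_frame('wrist');W=cloud('wrist',d,k)
h,s,v=cv2.split(cv2.cvtColor(p,cv2.COLOR_RGB2HSV))
m=((h<6)|(h>174))&(s>140)&(W[...,2]>.17)&(abs(W[...,0]-.54)<.04)&(W[...,1]<-.25)&(W[...,1]>-.4);q=W[m]
print('handle',m.sum(),q.mean(0),np.linalg.svd(q-q.mean(0))[2][0],q.min(0),q.max(0))
E
```

```text
clock: 12.02
tcp_pos: [0.5403, -0.3317, 0.2163]
orientation: [1.323, 1.131, -1.323]
contact_force: [-0.3, -0.8, -0.6]
grip_width: 0.015
t 12.025 tcp bins mm [-390.   -90.8  216.3] yaw 81.05932551564197 F [-0.3 -0.8 -0.6] 0.014981634088361803
[32.4 -0.  -0.5]
handle 5716 [ 0.540731   -0.32311291  0.23542255] [ 0.11812673  0.61875379 -0.77665296] [ 0.5040955  -0.35303276  0.19700443] [ 0.55309736 -0.29162636  0.30207747]
```

```bash
python3 -m pendant '[0,8,0,0,0, 0,8,0,0,0, 0,6,0,0,0, 0,0,0,0,0]'; python3 -m pendant '[0,4,0,-0.4,0, 0,0,0,0,0]';python3 -m pendant '[0,3,0,0,0, 0,0,0,0,0]'; python3 -m pendant '[0,2,0,0,0, 0,0,0,0,0]'
```

```text
clock: 12.58
tcp_pos: [0.5398, -0.3314, 0.1935]
orientation: [1.323, 1.133, -1.324]
contact_force: [0.1, 0.5, -1.1]
grip_width: 0.0151
clock: 12.82
tcp_pos: [0.5402, -0.3311, 0.1901]
orientation: [1.323, 1.132, -1.323]
contact_force: [-0.2, -0.8, -1.5]
grip_width: 0.0153
clock: 13.08
tcp_pos: [0.5402, -0.3312, 0.1871]
orientation: [1.323, 1.132, -1.323]
contact_force: [0.3, -0.1, -1.5]
grip_width: 0.0151
clock: 13.32
tcp_pos: [0.5402, -0.3312, 0.1852]
orientation: [1.323, 1.132, -1.323]
contact_force: [0.5, 0.9, -0.6]
grip_width: 0.0153
```

```bash
python3 -m pendant '[0,1,0,0,0, 0,0,0,0,0]'; python3 -m pendant '[0,0.7,0,0,0, 0,0,0,0,0]'; python3 - <<'E'
from bins import *
o=tcp();print(o['tcp_pos'])
E
```

```text
clock: 13.58
tcp_pos: [0.5404, -0.3312, 0.1843]
orientation: [1.323, 1.131, -1.323]
contact_force: [0.2, 0.4, -0.7]
grip_width: 0.0154
clock: 13.82
tcp_pos: [0.5405, -0.3312, 0.184]
orientation: [1.323, 1.131, -1.323]
contact_force: [-0.8, 0.7, 2.7]
grip_width: 0.0154
t 13.825 tcp bins mm [-389.5  -90.8  184. ] yaw 81.06355715624089 F [-0.8  0.7  2.7] 0.015378840049350482
[ 0.54051049 -0.33124121  0.18399804]
```

Contact force has risen to +2.7 N at the original grasp height, so the hook is seated. I open slowly, then back off and look.

```bash
python3 -m pendant '[22,0,0,0,0, 30,0,0,0,0, 50,0,0,0,0, 85,0,0,0,0, 85,0,0,0,0, 85,0,0,0,0, 85,0,0,0,0, 85,-20,0,0,0, 85,-40,0,0,0, 85,-57,0,0,0, 85,0,0,0,0, 85,0,0,0,0]'; python3 - <<'E'
from bins import *
tcp();k=viewer.calibration('wrist');p,d=viewer.grab_frame('wrist');W=cloud('wrist',d,k)
h,s,v=cv2.split(cv2.cvtColor(p,cv2.COLOR_RGB2HSV))
m=((h<6)|(h>174))&(s>140)&(W[...,2]>.13)&(W[...,2]<.26)&(abs(W[...,0]-.54)<.06)&(W[...,1]<-.25)&(W[...,1]>-.4);q=W[m]
print('handle',m.sum(),q.mean(0),np.linalg.svd(q-q.mean(0))[2][0],q.min(0),q.max(0))
ims=[p]
for c in ['scene','side']:
    p,d=viewer.grab_frame(c);B=toB(cloud(c,d));h,s,v=cv2.split(cv2.cvtColor(p,cv2.COLOR_RGB2HSV))
    m=(B[...,2]>.002)&(B[...,2]<.03)&(h>100)&(h<125)&(s>80)&(abs(B[...,1])<.06)&(abs(B[...,0]+.04)<.1)
    print(c,'pad',np.round(B[m].min(0)*1e3),np.round(B[m].max(0)*1e3));ims.append(p)
o=[cv2.resize(ims[0][:260,160:480],(400,325)),cv2.resize(ims[1][170:300,260:420],(400,325),interpolation=2)]
cv2.imwrite('pics/c6.png',np.hstack(o)[:,:,::-1])
E
```

```text
clock: 15.32
tcp_pos: [0.5401, -0.3311, 0.3003]
orientation: [1.323, 1.132, -1.323]
contact_force: [-0.8, -0.0, -0.6]
grip_width: 0.085
t 15.325 tcp bins mm [-389.5  -90.3  300.3] yaw 81.06367850782178 F [-0.8 -0.  -0.6] 0.08496760823499763
handle 1601 [ 0.54127634 -0.32237798  0.20192216] [ 0.10208477  0.65300383 -0.750443  ] [ 0.52980234 -0.35381404  0.14882689] [ 0.55317762 -0.29118487  0.2302495 ]
scene pad [-75. -20.   4.] [-54.   9.  19.]
side pad [-74. -13.   9.] [-47.   9.  18.]
```

View pics/c6.png

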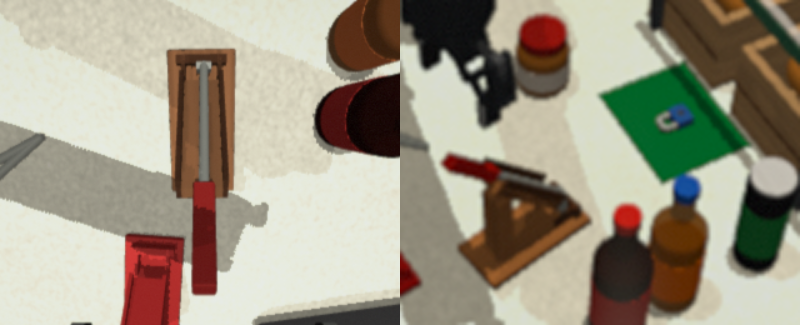

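The handle is within 1 mm of where it started: mean (0.5413, -0.3224, 0.2019) against (0.5418, -0.3221, 0.2017) before. The padlock at (674,120) is wholly on the mat, the bottles, can and jar are upright, and the gripper is clear. Handing in.

```bash
python3 -c "
from bench import r
print(r.hand_in())"
```

```text
the job is handed in; nothing more can be done
None
```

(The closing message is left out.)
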